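Tighten the loose jar cap and shelve the jar

TASK

One of the three green glass jars has a loose cap: its grip bar stands askew of the two white marks on the glass shoulder. While the jar stands on the table, turn that cap clockwise (seen from above) up to its stop, so that the bar lines up with the marks; then lift the jar by its cap and stand it upright in the middle of the red felt square on the oak shelf. Leave the other two jars where they are, caps tight.

Things in the scene. Friction and masses are not known exactly. Their poses are not given: they have to be found in the camera images.
- jar_1_center (a point): Loose square green glass jar, about 0.5 kg, with black bayonet cap. Point on its axis, 53 mm above the underside (half-way up); z up, x towards one of the two white shoulder marks (at +x and -x). Heights above the underside: glass 68 x 68 mm, 0 to 60; cap disc 50 mm across, 66 to 78; grip bar on it 46 long, 14 thick, 78 to 106, white line on top.
- cap_1 (a joint): Turn of jar_1's cap on its jar: 0 = tight at its stop, grip bar along the jar's x axis, in line with the white marks; grows counter-clockwise from above, to 1.4 rad. Friction of 0.02 N m, too little to spin the jar on the table. One of the three starts loose (0.7 to 1.2), the others tight (below 0.05).
- jar_2_center (a point): Loose square green glass jar, about 0.5 kg, with black bayonet cap. Point on its axis, 53 mm above the underside (half-way up); z up, x towards one of the two white shoulder marks (at +x and -x). Heights above the underside: glass 68 x 68 mm, 0 to 60; cap disc 50 mm across, 66 to 78; grip bar on it 46 long, 14 thick, 78 to 106, white line on top.
- cap_2 (a joint): Turn of jar_2's cap on its jar: 0 = tight at its stop, grip bar along the jar's x axis, in line with the white marks; grows counter-clockwise from above, to 1.4 rad. Friction of 0.02 N m, too little to spin the jar on the table. One of the three starts loose (0.7 to 1.2), the others tight (below 0.05).
- jar_3_center (a point): Loose square green glass jar, about 0.5 kg, with black bayonet cap. Point on its axis, 53 mm above the underside (half-way up); z up, x towards one of the two white shoulder marks (at +x and -x). Heights above the underside: glass 68 x 68 mm, 0 to 60; cap disc 50 mm across, 66 to 78; grip bar on it 46 long, 14 thick, 78 to 106, white line on top.
- cap_3 (a joint): Turn of jar_3's cap on its jar: 0 = tight at its stop, grip bar along the jar's x axis, in line with the white marks; grows counter-clockwise from above, to 1.4 rad. Friction of 0.02 N m, too little to spin the jar on the table. One of the three starts loose (0.7 to 1.2), the others tight (below 0.05).
- felt (a point): Centre of a red felt square, 100 x 100 mm, on the top face of a low fixed oak shelf (130 mm along its x, 440 mm along its y); the point is on the surface where a jar's underside rests, 40 mm above the table. A glass insulator and a brass hook weight, both about 75 mm high, stand on the shelf 160 mm to either side.
Not all that is in view belongs to the job. Leave any blue or pink look-alike of the part that bears jar_3_center alone.

How it is judged:
By the outcome, as a careful person would: the job done as asked, in the order asked, and still so for the second after the job is handed in, with the robot touching nothing.
It also fails if it takes over 42 s, if anything falls off the work surface, if the arm or the gripper's body presses on something with over 40 N, if the wrist force passes 120 N, or if a joint passes its speed limit or range.

ROBOT

A 6-joint arm with a two-finger parallel gripper is mounted at the origin on the work surface. World frame = base frame: x ahead of the robot, y to its left, z up, the work surface at z = 0. Lengths are in m, angles in rad, forces in N, time in s.
With the tool pointing down it reaches from about 0.3 to 0.775 m from the base axis. Payload 14.6 kg.
Tool frame: the origin (TCP) lies between the finger pads; the fingertips stand 22 mm ahead of it and the grasp point (between the pads) lies 3 mm ahead of it; z points along the fingers, y is the direction in which the jaws open and shut (so a half turn about z gives the same grasp; the last joint's range is limited). The gripper opens to 85 mm and grips with 20 to 120 N. Pads are 22 mm wide; open, the fingers measure 114 mm over their backs; the gripper's body (76 mm by 85 mm) begins 54 mm behind the grasp point. The pads swing forward as they close: fully open they stand 13 mm farther back than shut.
Start: joints at [1.186, 0.3, 1.521, -0, 1.321, -0.067], TCP at [0.172, 0.522, 0.253] pointing down, gripper open.
Joint ranges: [-3.03, 3.03], [-0.79, 2.21], [0.23, 2.52], [-1.04, 4.18], [0, 3.07], [-2.55, 2.55]. Speed limits (rad/s): [2.22, 2.22, 2.57, 3.14, 3.14, 3.14].

INTERFACE

Orientations are given as a 3x3 rotation matrix whose columns are the frame's x, y, z axes.
In Python, from rig import ctrl gives the robot as it stands. Calls block until the motion is done:
- ctrl.move_pose(position, orientation): joint-space move of the TCP to a pose.
- ctrl.move_linear(position, rotation=None, max_speed=0.15): straight line of the TCP; rotation=None keeps the orientation; max_speed is the mean speed in m/s.
- ctrl.move_joints(angles): joint-space move.
- ctrl.open_gripper() and ctrl.grab(effort=None): open the fingers fully, or close them until they stop; effort is the grip in N (None keeps the last).
- ctrl.sleep(seconds).
- ctrl.inverse_kinematics(position, orientation): joint angles nearest the present ones, or None.
- ctrl.state(): the state.
- ctrl.snapshot(name): name is "scene" or "side" or "wrist"; returns a dict with "pixels" (400x640x3 uint8, blue, green, red), "depth" (400x640 float32, m along the optical axis (not along the pixel's ray), 0 where there is no reading), "fov_y" (degrees; the focal length in pixels is half the picture's height over the tangent of half this angle, whatever the lens; pixels are square), "cx", "cy" (the principal point, pixels), "position" and "orientation" of the camera in the world; the wrist camera has in their place "hand_eye" (4x4, takes a point from camera to tool coordinates, whose origin is the TCP and whose axes are the flange's). Camera axes: x right, y down, z forward; pixel columns grow to the right and rows downward; lengths in m; the calibration is good to about 2 mm. A picture is of the moment at which its call begins: read the wrist's pose just before it.
A pose or a line that the arm cannot do raises ctrl.MotionError and nothing moves.
- ctrl.finish_job(): hands the job in, once; it reports no verdict.
Trained networks look in a picture, given as the dict that the camera call returned (one of the last four; its "shot" number tells which), for a name from the list of things; names that differ only in an ending like _2 or _b are one class to them, and where a whole thing is asked for, a point or a joint stands for the part that bears it (a point fixed in the world has none). Each returns a list of dicts, best first, with "conf" (0 to 1); they miss things now and then, are a little off and sometimes report something else, mostly with a low value. They report only what shows in the picture. A call takes as long as a camera call. They do not tell look-alikes from the thing itself.
- ctrl.search_frame(target, picture): "rect" ([left, top, right, bottom] in pixels, round what is visible of it).
- ctrl.silhouettes(target, picture): "pixels" (400x640 bool, what is visible of it) and "rect" ([left, top, right, bottom] in pixels, round what is visible of it).
- ctrl.mark_of(target, picture): "location" ([column, row] in pixels: a listed point, or the origin of a listed thing).
The state is a dict: "clock": time; "q": joint angles; "qvel": joint speeds; "effort": joint torques, N m; "position": TCP position; "tool_rot": TCP orientation; "ft_force": force on the tool from outside, world axes, zero at the start; "ft_torque": the same for the moment, N m; "finger_gap": finger opening in m.
Only numpy, scipy, OpenCV 4.12 (cv2) and the standard library are available. Lean on these libraries where they do the work, as an engineer would, in place of code of your own. Each camera call takes 0.05 s, during which the arm holds its last target.

## Working session

There is one attempt and no reset: what is moved stays moved. The work goes in short steps, each a Python script; the robot and the scene stay as the last script left them, time stands still between calls to the robot, and variables do not carry over. Pictures are saved under pics/ and viewed, and the job is handed in when it is done.

```bash
ls; mkdir -p pics; python3 - <<'E'
from rig import ctrl
import cv2,pickle
for n in ["scene","side","wrist"]:
    s=ctrl.state(); p=ctrl.snapshot(n); p['st']=s
    cv2.imwrite(f'pics/{n}0.png',p['pixels']); pickle.dump(p,open(f'/tmp/{n}0.pkl','wb'))
    print(n,p['fov_y'],p['cx'],p['cy'],p.get('position'),p.get('orientation'),p.get('hand_eye'))
    for t in ['jar_1_center','felt']:
        print(t,[(d['conf'],d['location']) for d in ctrl.mark_of(t,p)])
print(s['clock'])
E
```

```text
pics
scene 53.336477006136136 321.72242497098443 196.73410024464906 [ 0.97888348 -0.2315125   0.74469725] [[ 3.89717130e-01  7.31050973e-01 -5.60075917e-01]
 [ 9.20934584e-01 -3.09510631e-01  2.36817779e-01]
 [-2.23582810e-04 -6.08085227e-01 -7.93871719e-01]] None
jar_1_center [(0.85, [328.0, 176.9])]
felt [(0.61, [370.1, 265.2])]
side 55.71665259657857 315.06576633549355 202.7439997255239 [0.35362646 0.69538382 0.51104733] [[-0.97376206 -0.13529253  0.18298465]
 [-0.22610575  0.48416904 -0.84525531]
 [ 0.02576122 -0.86445143 -0.50205586]] None
jar_1_center [(0.63, [337.4, 228.5])]
felt [(0.73, [240.3, 215.0])]
wrist 70.23396883393163 315.54447961700436 197.6454662426305 None None [[ 2.53092996e-04 -9.57138592e-01 -2.89630197e-01  7.48605193e-02]
 [ 9.99999860e-01  1.07947126e-04  5.17116664e-04 -4.06563663e-04]
 [-4.63687568e-04 -2.89630287e-01  9.57138486e-01 -1.21034284e-01]
 [ 0.00000000e+00  0.00000000e+00  0.00000000e+00  1.00000000e+00]]
jar_1_center []
felt []
0.3
```

View pics/scene0.png

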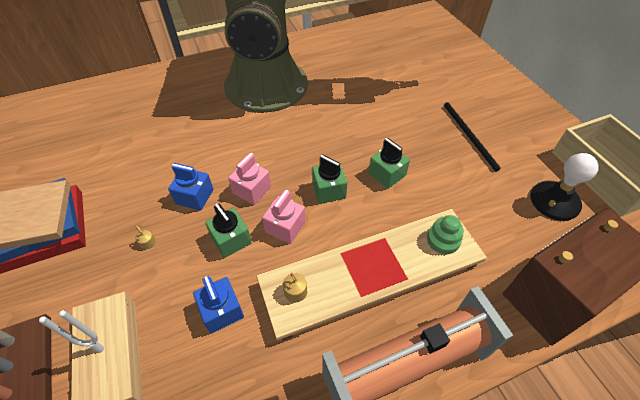

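View pics/side0.png

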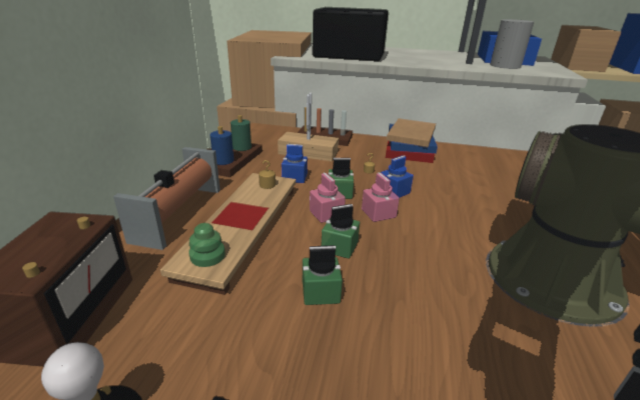

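The scene view has three green jars, at about (228,230), (330,178) and (389,163). The pink and blue ones are look-alikes. The felt is at about (374,267). I'll enlarge the jars next.

```bash
python3 - <<'E'
import pickle,cv2,numpy as np
p=pickle.load(open('/tmp/scene0.pkl','rb'))['pixels']
c=[cv2.resize(p[y-35:y+30,x-32:x+32],(260,264),interpolation=cv2.INTER_CUBIC) for x,y in [(228,230),(330,178),(389,163)]]
q=pickle.load(open('/tmp/side0.pkl','rb'))['pixels']
d=[cv2.resize(q[y-35:y+30,x-32:x+32],(260,264),interpolation=cv2.INTER_CUBIC) for x,y in [(341,178),(340,232),(322,275)]]
cv2.imwrite('pics/crop.png',np.vstack([np.hstack(c),np.hstack(d)]))
E
```

```text
(no output)
```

View pics/crop.png

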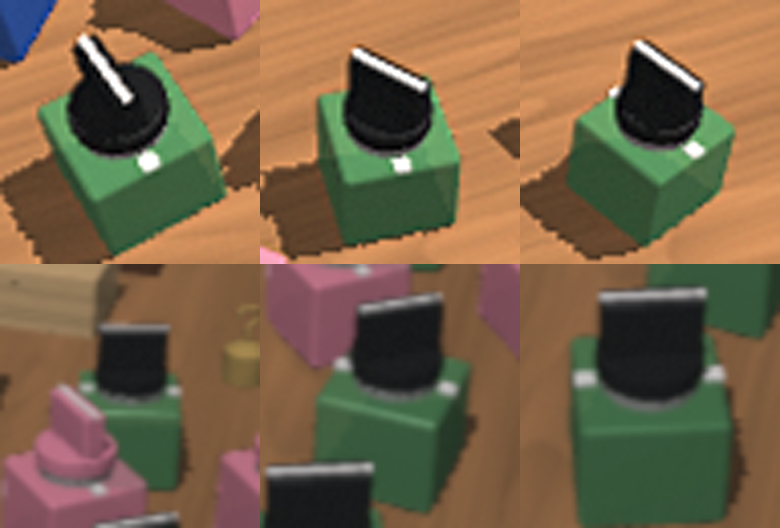

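```bash
cat > h.py <<'E'
import numpy as np,cv2,pickle
def rays(p,uv):
    uv=np.atleast_2d(np.asarray(uv,float)); f=200/np.tan(np.radians(p['fov_y'])/2)
    d=np.c_[(uv[:,0]-p['cx'])/f,(uv[:,1]-p['cy'])/f,np.ones(len(uv))]
    if p.get('hand_eye') is not None and p.get('position') is None:
        s=p['st'];T=np.array(p['hand_eye']);R=np.array(s['tool_rot']);o=R@T[:3,3]+np.array(s['position']);Rc=R@T[:3,:3]
    else: o=np.array(p['position']);Rc=np.array(p['orientation'])
    return o,d@Rc.T
def onplane(p,uv,z):
    o,d=rays(p,uv); return o+d*((z-o[2])/d[:,2])[:,None]
def white(p,box,thr=170):
    x0,y0,x1,y1=box; im=p['pixels'][y0:y1,x0:x1].astype(int)
    m=((im.min(2)>thr)&(im.max(2)-im.min(2)<40)).astype(np.uint8)
    n,l,st,c=cv2.connectedComponentsWithStats(m)
    out=[]
    for i in range(1,n):
        if st[i,4]<3: continue
        v,u=np.nonzero(l==i); out.append(np.c_[u+x0,v+y0])
    return out
E
python3 - <<'E'
from h import *
p=pickle.load(open('/tmp/scene0.pkl','rb'))
for x,y in [(228,230),(330,178),(389,163)]:
    print('jar',x,y)
    for c in white(p,(x-30,y-35,x+30,y+30)):
        for z in (.106,.061):
            P=onplane(p,c,z); m=P.mean(0); u,s,v=np.linalg.svd(P[:,:2]-m[:2]); d=v[0]
            print(len(c),c.mean(0).round(),z,m.round(4),'ang',np.degrees(np.arctan2(d[1],d[0])).round(1),'len',np.ptp((P[:,:2]-m[:2])@d).round(4))
c=np.array([[i,j] for i,j in zip(*[a.ravel() for a in np.meshgrid(range(320,430),range(225,305))])])
im=p['pixels'][c[:,1],c[:,0]].astype(int); c=c[(im[:,2]>150)&(im[:,1]<70)]
P=onplane(p,c,.04)[:,:2].astype(np.float32)
print('felt',cv2.minAreaRect(P),P.mean(0))
E
```

```text
jar 228 230
48 [221. 211.] 0.106 [ 0.4849 -0.2368  0.106 ] ang 13.8 len 0.0452
48 [221. 211.] 0.061 [ 0.4501 -0.2372  0.061 ] ang 13.8 len 0.0484
21 [232. 234.] 0.106 [ 0.5438 -0.2312  0.106 ] ang 0.5 len 0.0101
21 [232. 234.] 0.061 [ 0.5132 -0.2312  0.061 ] ang 0.5 len 0.0108
jar 330 178
43 [330. 160.] 0.106 [0.4416 0.0142 0.106 ] ang 32.1 len 0.0453
43 [330. 160.] 0.061 [0.4037 0.0315 0.061 ] ang 32.1 len 0.0485
14 [332. 183.] 0.106 [ 0.5033 -0.0064  0.106 ] ang 28.4 len 0.0098
14 [332. 183.] 0.061 [0.4698 0.0094 0.061 ] ang 28.4 len 0.0105
jar 389 163
34 [393. 144.] 0.106 [0.4523 0.1654 0.106 ] ang 17.8 len 0.0444
34 [393. 144.] 0.061 [0.4152 0.1934 0.061 ] ang 17.8 len 0.0476
4 [380. 150.] 0.106 [0.4593 0.1273 0.106 ] ang -33.2 len 0.0035
4 [380. 150.] 0.061 [0.4227 0.1526 0.061 ] ang -33.2 len 0.0037
13 [399. 164.] 0.106 [0.5128 0.147  0.106 ] ang -35.8 len 0.0092
13 [399. 164.] 0.061 [0.48   0.1737 0.061 ] ang -35.8 len 0.0098
felt ((0.6789687871932983, 0.005425546318292618), (0.09852176904678345, 0.09742014110088348), 88.28164672851562) [0.6806587 0.0046721]
```

Pixel geometry: the middle jar (330,178) has its bar at +32° and its marks at about -10°, so that's the loose one, by about 0.73 rad. The left jar (bar 14°, marks 11°) and the right jar (18°, 20°) are both tight. I'll confirm this from above with the wrist camera.

```bash
cat >> h.py <<'E'
def down(a): # tool x at yaw a, z down
    c,s=np.cos(a),np.sin(a); x=np.array([c,s,0]);z=np.array([0,0,-1.]); return np.c_[x,np.cross(z,x),z]
E
python3 - <<'E'
from h import *
from rig import ctrl
s=ctrl.state(); print(np.array(s['tool_rot']).round(2))
for a in (32,-10,-20,212,170,160):
    print(a,[None if (q:=ctrl.inverse_kinematics([.4416,.0142,z],down(np.radians(a)))) is None else np.round(q,2) for z in (.103,.24)])
a=np.radians(32)
ctrl.move_pose([.4416,.0142,.26],down(a))
ctrl.sleep(.2)
s=ctrl.state();p=ctrl.snapshot('wrist');p['st']=s
pickle.dump(p,open('/tmp/w1.pkl','wb'));cv2.imwrite('pics/w1.png',p['pixels']);print(s['clock'],s['position'],s['q'])
E
```

```text
[[-0.95  0.31 -0.  ]
 [ 0.31  0.95 -0.  ]
 [ 0.   -0.   -1.  ]]
32 [array([-0.05,  0.26,  1.96, -0.  ,  0.92,  0.96]), array([-0.05,  0.07,  1.83, -0.  ,  1.25,  0.96])]
-10 [array([-0.05,  0.26,  1.96, -0.  ,  0.92,  1.69]), array([-0.05,  0.07,  1.83, -0.  ,  1.25,  1.69])]
-20 [array([-0.05,  0.26,  1.96, -0.  ,  0.92,  1.87]), array([-0.05,  0.07,  1.83, -0.  ,  1.25,  1.87])]
212 [array([-0.05,  0.26,  1.96, -0.  ,  0.92, -2.18]), array([-0.05,  0.07,  1.83, -0.  ,  1.25, -2.18])]
170 [array([-0.05,  0.26,  1.96, -0.  ,  0.92, -1.45]), array([-0.05,  0.07,  1.83, -0.  ,  1.25, -1.45])]
160 [array([-0.05,  0.26,  1.96, -0.  ,  0.92, -1.27]), array([-0.05,  0.07,  1.83, -0.  ,  1.25, -1.27])]
2.7167 [0.44163356 0.01462301 0.2599761 ] [-4.98458664e-02  5.01233211e-02  1.79856010e+00  4.35740066e-05
  1.29295303e+00  9.61387872e-01]
```

View pics/w1.png

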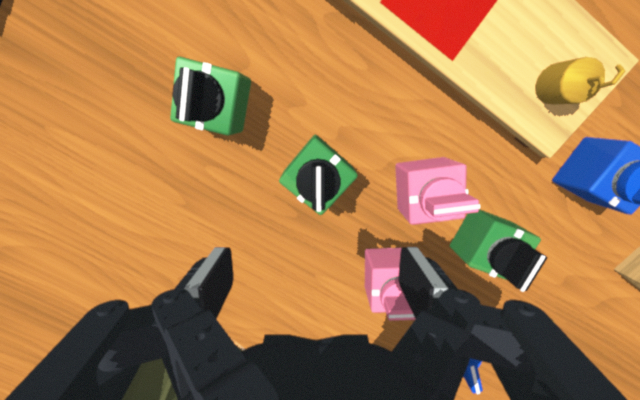

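The wrist view shows the middle jar at (319,180) with its bar vertical and its marks on a diagonal, at (301,199) and (335,160). It is loose. The other two green jars, at (208,97) and (495,245), have their bars in line with their marks.

```bash
python3 - <<'E'
from h import *
p=pickle.load(open('/tmp/w1.pkl','rb'))
for c in white(p,(280,135,358,218),150):
    for z in (.106,.061):
        P=onplane(p,c,z); m=P.mean(0); u,s,v=np.linalg.svd(P[:,:2]-m[:2]); d=v[0]
        print(len(c),c.mean(0).round(),z,m.round(4),'ang',np.degrees(np.arctan2(d[1],d[0])).round(1),'len',np.ptp((P[:,:2]-m[:2])@d).round(4))
for x,y in [(428,195),(390,280),(208,97)]: print(onplane(p,[x,y],.09))
cv2.imwrite('pics/c2.png',cv2.resize(p['pixels'][125:230,265:370],(500,500),interpolation=cv2.INTER_CUBIC))
E
```

```text
69 [335. 159.] 0.106 [0.4751 0.0146 0.106 ] ang 161.3 len 0.0087
69 [335. 159.] 0.061 [0.4704 0.0081 0.061 ] ang 161.3 len 0.0102
227 [318. 189.] 0.106 [0.4417 0.0125 0.106 ] ang -147.7 len 0.0467
227 [318. 189.] 0.061 [0.4315 0.0057 0.061 ] ang -147.7 len 0.0543
37 [300. 198.] 0.106 [0.4239 0.0222 0.106 ] ang -102.7 len 0.0073
37 [300. 198.] 0.061 [0.4108 0.0171 0.061 ] ang -102.7 len 0.0085
[[ 0.49455228 -0.09292109  0.09      ]]
[[ 0.38916321 -0.12055109  0.09      ]]
[[0.45926667 0.14907668 0.09      ]]
```

View pics/c2.png

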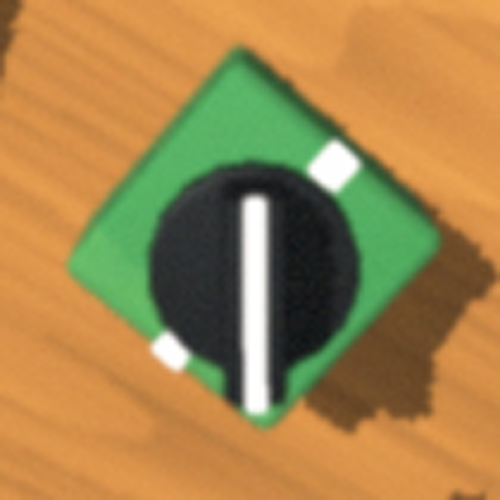

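```bash
python3 - <<'E'
from h import *
from rig import ctrl
R=down(np.radians(32.2)); c=[.4414,.0128]
def st(t):
    s=ctrl.state(); print(t,round(s['clock'],2),np.round(s['position'],4),'F',np.round(s['ft_force'],1),'T',np.round(s['ft_torque'],2),'gap',round(s['finger_gap'],4)); return s
ctrl.move_linear(c+[.16],R,.2)
ctrl.move_linear(c+[.103],R,.08); st('down')
ctrl.grab(30); ctrl.sleep(.2); st('grab')
p=ctrl.snapshot('scene');cv2.imwrite('pics/s2.png',p['pixels'][100:230,250:430].repeat(4,0).repeat(4,1))
E
```

```text
down 4.28 [0.4416 0.0128 0.1034] F [ 0.3 -0.5  0.4] T [-0.04  0.03 -0.01] gap 0.0853
grab 5.12 [0.4414 0.0128 0.103 ] F [ 1.6 -1.2 -0.8] T [-0.34 -0.17  0.01] gap 0.0133
```

View pics/s2.png

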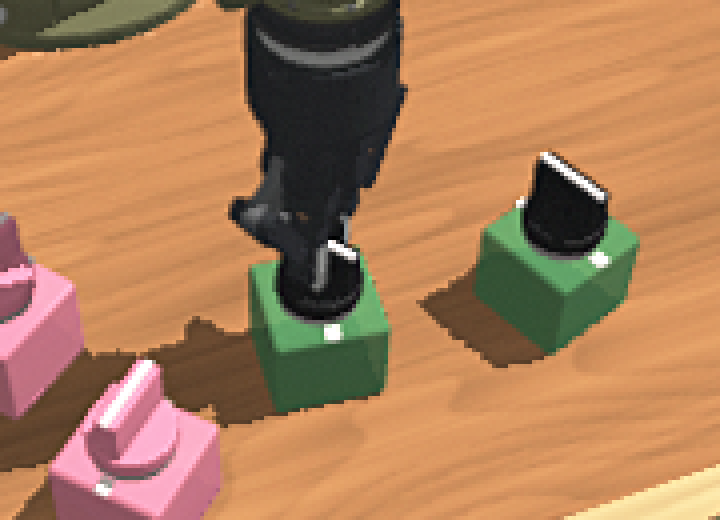

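The fingers hold the bar of the right jar, now at about (320,275) in the crop. Next I'll turn it clockwise with joint 6 and watch the moment.

```bash
python3 - <<'E'
from h import *
from rig import ctrl
q0=np.array(ctrl.state()['q'])
for d in (20,34,38,41,43,45):
    q=q0.copy(); q[5]+=np.radians(d); ctrl.move_joints(q); ctrl.sleep(.1)
    s=ctrl.state(); R=np.array(s['tool_rot'])
    print(d,round(s['clock'],2),'yaw',np.degrees(np.arctan2(R[1,0],R[0,0])).round(2),np.round(s['position'],4),'F',np.round(s['ft_force'],1),'T',np.round(s['ft_torque'],3),'gap',round(s['finger_gap'],4))
p=ctrl.snapshot('scene');cv2.imwrite('pics/s3.png',p['pixels'][100:230,250:430].repeat(4,0).repeat(4,1));pickle.dump(p,open('/tmp/s3.pkl','wb'))
E
```

```text
20 5.7 yaw 12.4 [0.4413 0.0128 0.1029] F [ 0.   0.5 -1.7] T [ 0.136  0.035 -0.014] gap 0.0134
34 6.14 yaw -1.52 [0.4413 0.0128 0.1029] F [-0.3  0.8 -3.6] T [ 0.206 -0.065  0.015] gap 0.0136
38 6.49 yaw -5.63 [0.4414 0.0127 0.103 ] F [-1.3  0.8 -5.6] T [ 0.137 -0.053  0.029] gap 0.0132
41 6.84 yaw -8.68 [0.4414 0.0127 0.103 ] F [-0.   0.2 -4.1] T [ 0.026 -0.031  0.01 ] gap 0.0133
43 7.19 yaw -10.73 [0.4415 0.0127 0.103 ] F [-0.6  0.9 -5.1] T [ 0.088  0.005 -0.041] gap 0.0135
45 7.54 yaw -12.74 [0.4415 0.0127 0.103 ] F [ 0.3  0.1 -4.8] T [ 0.013 -0.05  -0.006] gap 0.0133
```

View pics/s3.png

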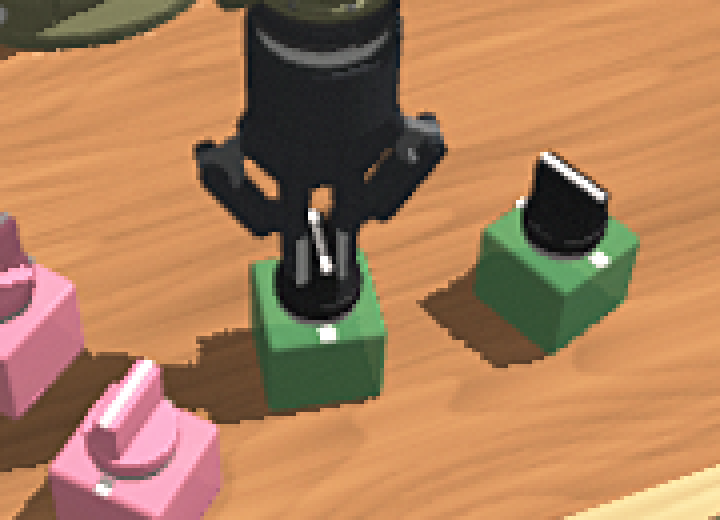

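```bash
python3 - <<'E'
from h import *
from rig import ctrl
s=ctrl.state();p=ctrl.snapshot('wrist');p['st']=s
cv2.imwrite('pics/w3.png',p['pixels']);pickle.dump(p,open('/tmp/w3.pkl','wb'))
p=pickle.load(open('/tmp/s3.pkl','rb'))
for c in white(p,(310,145,345,195)):
    for z in (.106,.061):
        P=onplane(p,c,z); m=P.mean(0); u,s,v=np.linalg.svd(P[:,:2]-m[:2]); d=v[0]
        print(len(c),c.mean(0).round(),z,m.round(4),'ang',np.degrees(np.arctan2(d[1],d[0])).round(1),'len',np.ptp((P[:,:2]-m[:2])@d).round(4))
E
```

```text
6 [328. 154.] 0.106 [0.4239 0.0178 0.106 ] ang -2.5 len 0.0064
6 [328. 154.] 0.061 [0.3848 0.0353 0.061 ] ang -2.5 len 0.0069
9 [331. 166.] 0.106 [0.4582 0.0101 0.106 ] ang -6.2 len 0.0095
9 [331. 166.] 0.061 [0.4215 0.0271 0.061 ] ang -6.2 len 0.0101
14 [332. 183.] 0.106 [ 0.5024 -0.008   0.106 ] ang -25.2 len 0.0082
14 [332. 183.] 0.061 [0.4689 0.0078 0.061 ] ang -25.2 len 0.0088
```

View pics/w3.png

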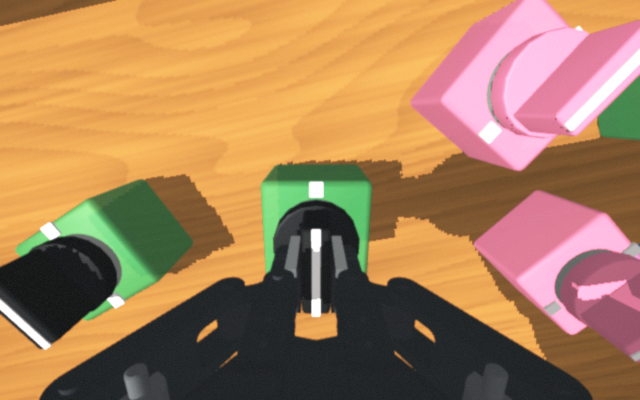

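The bar (column 316) lines up with the mark (column 316), and the jar itself turned slightly at the end, so the cap is at its stop. I'll pin down the felt from both fixed cameras, then lift.

```bash
python3 - <<'E'
from h import *
from rig import ctrl
def felt(p,box):
    x0,y0,x1,y1=box; im=p['pixels'][y0:y1,x0:x1].astype(int)
    m=((im[...,2]>110)&(im[...,1]<60)&(im[...,0]<60)).astype(np.uint8)
    n,l,st,c=cv2.connectedComponentsWithStats(m); i=1+st[1:,4].argmax()
    cn=max(cv2.findContours((l==i).astype(np.uint8),0,1)[0],key=len)[:,0]+[x0,y0]
    P=onplane(p,cn,.04)[:,:2].astype(np.float32); return st[i,4],cv2.minAreaRect(P)
print(felt(pickle.load(open('/tmp/scene0.pkl','rb')),(320,225,430,305)))
print(felt(pickle.load(open('/tmp/side0.pkl','rb')),(200,190,280,240)))
ctrl.grab(70)
s=ctrl.state(); ctrl.move_linear([.4415,.0127,.25],None,.12); ctrl.sleep(.1)
s=ctrl.state(); print(s['clock'],s['position'],s['ft_force'],s['finger_gap'])
ctrl.move_pose([.56,.009,.25],down(np.radians(-1.7)))
for n in ('scene','wrist'):
    st=ctrl.state();p=ctrl.snapshot(n);p['st']=st;cv2.imwrite(f'pics/l_{n}.png',p['pixels']);pickle.dump(p,open(f'/tmp/l_{n}.pkl','wb'))
print(ctrl.state()['clock'])
E
```

```text
(np.int32(2152), ((0.6789662837982178, 0.005580689758062363), (0.09821229428052902, 0.0973992794752121), 88.2988510131836))
(np.int32(902), ((0.6799451112747192, 0.004327468574047089), (0.0942826122045517, 0.09608206152915955), 88.27716827392578))
9.3333 [0.44132455 0.01270241 0.2494411 ] [ 0.46177407 -0.53886931 -5.28079381] 0.012629194221942313
9.975
```

View pics/l_scene.png

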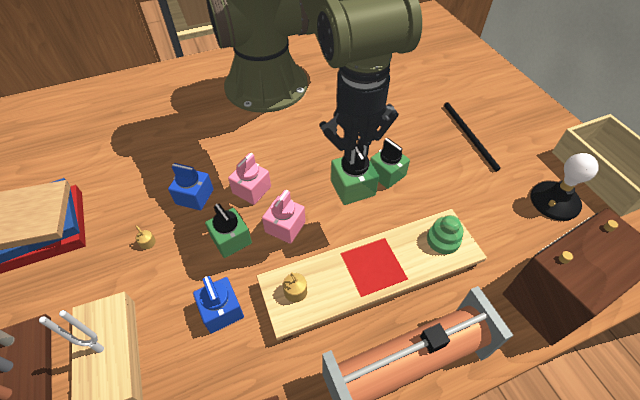

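View pics/l_wrist.png

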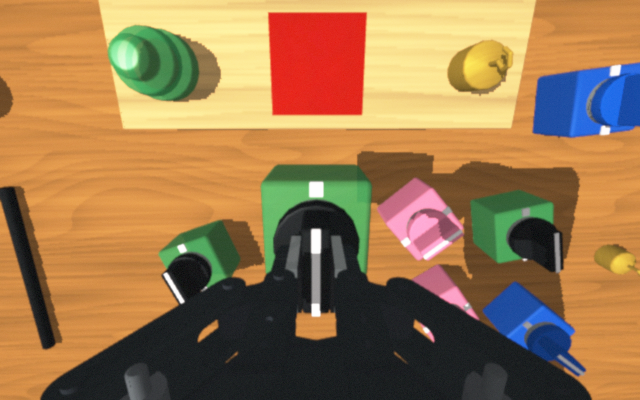

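The jar is held upright with its bar and mark still in line. The felt is fully visible at about (317,63) in the wrist view. I'll check the felt position once more and place the jar.

```bash
python3 - <<'E'
from h import *
from rig import ctrl
p=pickle.load(open('/tmp/l_wrist.pkl','rb'));im=p['pixels'][:130].astype(int)
m=((im[...,2]>110)&(im[...,1]<60)&(im[...,0]<60)).astype(np.uint8)
cn=max(cv2.findContours(m,0,1)[0],key=len)[:,0]
r=cv2.minAreaRect(onplane(p,cn,.04)[:,:2].astype(np.float32));print(r)
c=(np.array(r[0])+[.6790,.0056]+[.6799,.0043])/3; print(c)
R=down(np.radians(-1.7)); c=list(c)
assert np.linalg.norm(np.array(c)-[.6795,.005])<.004
ctrl.move_linear(c+[.25],R,.12)
ctrl.move_linear(c+[.155],R,.1)
for z in (.149,.146,.144,.143,.142):
    ctrl.move_linear(c+[z],R,.03); s=ctrl.state(); print(z,round(s['clock'],2),np.round(s['position'],4),np.round(s['ft_force'],1))
    if s['ft_force'][2]>-0.5 and z<.146: break
ctrl.sleep(.2);s=ctrl.state();print(s['ft_force'],s['ft_torque'])
p=ctrl.snapshot('side');cv2.imwrite('pics/pl.png',p['pixels'][130:290,150:350].repeat(3,0).repeat(3,1))
E
```

```text
((0.6787256598472595, 0.004063218832015991), (0.09768331795930862, 0.09709368646144867), 88.29310607910156)
[0.67920855 0.00465441]
0.149 12.57 [0.6791 0.0047 0.1488] [ 0.5  1.  -5.8]
0.146 12.82 [0.6791 0.0046 0.1457] [-0.2  0.6 -6.1]
0.144 13.07 [0.6791 0.0046 0.1438] [-0.3 -0.5 -5.1]
0.143 13.32 [0.6793 0.0046 0.1432] [ 0.2 -1.1 -4.1]
0.142 13.57 [0.6794 0.0044 0.143 ] [-3.8 -1.2  6.3]
[-3.92995733 -1.8811008   5.07313626] [-0.33318083  0.74707287  0.02141881]
```

View pics/pl.png

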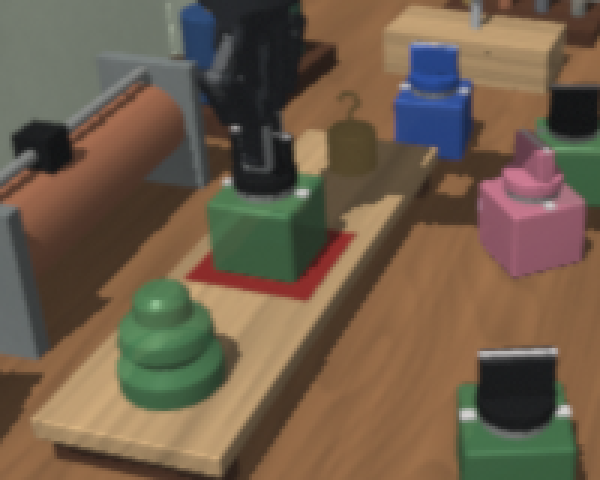

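The jar is standing on the felt. I'll release it, withdraw and check.

```bash
python3 - <<'E'
from h import *
from rig import ctrl
s=ctrl.state();c=[.6792,.0046]
ctrl.open_gripper(); ctrl.sleep(.2)
ctrl.move_linear(c+[.25],None,.12)
ctrl.move_pose([.56,.009,.30],down(np.radians(-1.7))); ctrl.sleep(.3)
for n in ('scene','wrist'):
    st=ctrl.state();p=ctrl.snapshot(n);p['st']=st;cv2.imwrite(f'pics/f_{n}.png',p['pixels']);pickle.dump(p,open(f'/tmp/f_{n}.pkl','wb'))
    for c in white(p,(250,0,385,160) if n=='wrist' else (330,180,430,300),150):
        for z in (.146,.101):
            P=onplane(p,c,z); m=P.mean(0); u,s,v=np.linalg.svd(P[:,:2]-m[:2]); d=v[0]
            print(n,len(c),c.mean(0).round(),z,m.round(4),'ang',np.degrees(np.arctan2(d[1],d[0])).round(1))
print(ctrl.state()['clock'])
a=pickle.load(open('/tmp/f_wrist.pkl','rb'))['pixels'];b=pickle.load(open('/tmp/f_scene.pkl','rb'))['pixels']
cv2.imwrite('pics/f.png',np.hstack([cv2.resize(a,(480,300)),cv2.resize(b[130:320,200:400],(316,300))]))
E
```

```text
scene 71 [380. 238.] 0.146 [0.6802 0.0057 0.146 ] ang -1.8
scene 71 [380. 238.] 0.101 [0.6578 0.0235 0.101 ] ang -1.8
scene 4 [368. 237.] 0.146 [ 0.67   -0.0121  0.146 ] ang 90.0
scene 4 [368. 237.] 0.101 [0.6468 0.0044 0.101 ] ang 90.0
scene 30 [384. 264.] 0.146 [ 0.7276 -0.0115  0.146 ] ang -7.6
scene 30 [384. 264.] 0.101 [0.7087 0.005  0.101 ] ang -7.6
wrist 314 [317.  54.] 0.146 [0.6807 0.0043 0.146 ] ang 179.1
wrist 314 [317.  54.] 0.101 [0.6883 0.004  0.101 ] ang 179.1
wrist 86 [317.  94.] 0.146 [0.6476 0.0051 0.146 ] ang 179.3
wrist 86 [317.  94.] 0.101 [0.6498 0.0048 0.101 ] ang 179.3
16.75
```

View pics/f.png

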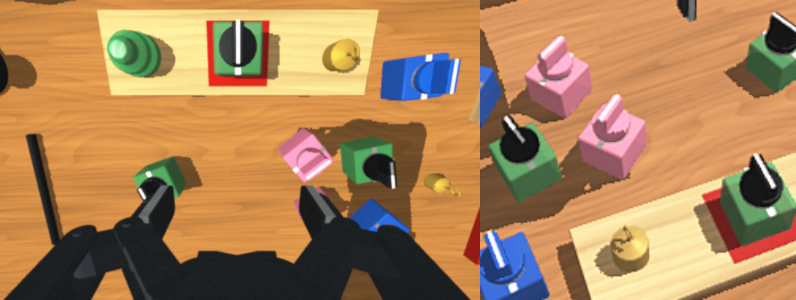

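The jar stands centred on the felt at (237,48) in the composite. Its bar and marks agree to within measurement error, and the other jars haven't moved. I'll hand the job in.

```bash
python3 -c "
from rig import ctrl
print(ctrl.finish_job(), ctrl.state()['clock'])"
```

```text
the job is handed in; nothing more can be done
the job is handed in; nothing more can be done
```

The loose jar's cap is tightened to its stop, and the jar now stands upright on the felt. I handed the job in at about 17 s on the clock, against the 42 s limit.

- **Which jar:** it was the middle green jar, at about (0.441, 0.013). Its bar stood about 41° from the marks. The bars of the other two green jars were within about 3° of their marks, so both were tight.
- **Tightening:** I gripped the bar and turned it 45° clockwise while the jar stood on the table. Past 41° the jar turned slightly with the cap, which showed the stop had been reached. The moment reading was too noisy to show it. In the wrist picture the bar and mark lined up, both at column 316.
- **Placing:** I lifted the jar by its cap and set it on the felt. The forces I read stayed at about 8 N or less.
- **Last checks:** the jar's axis was at about (0.678–0.681, 0.005), and the felt's centre at about (0.679, 0.005). The bar and marks agreed to about 1–2°, which is within measurement error. The other two jars look unmoved in the last picture, and the gripper was clear of everything.

No check failed.

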